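Clamp a glued pendant in the bench press

TASK

A freshly glued pendant sits on the anvil of the blue bench press. Flip the press's red safety catch fully over so that it frees the lever, then pull the black lever handle towards the press's front until you feel the orange sprung pad bear firmly on the pendant, with its spring about half squeezed and not bottomed out. Finish while still holding the lever there, so the pad keeps pressing, and leave everything else on the table where it is.

Things in the scene. Friction and masses are not known exactly. Their poses are not given: they have to be found in the camera images.
- press: blue steel arbor press bolted to the table. Origin at table height under the middle of its base (220 x 130 x 30 mm); own -x is its front (roughly towards the robot), +y the side with the lever, z up. Its head is a block 60 mm wide in y, from 70 mm in front of to 105 mm behind the origin, with a flat top 171 mm above the table.
- ram_foot (a point): middle of the steel ram's foot face, 30 mm in front of the press's origin, above the anvil; 103 mm above the table with the lever at rest, moves down with the lever. An orange pad 18 mm wide stands 12 mm out below it and is sprung: once it meets something it yields up into the ram at 2 N per mm, with 10 mm of travel until it bottoms.
- lever_grip (a point): middle of the lever's black handle, a level round bar 18 mm thick, 88 mm long, parallel to the press's y; 275 mm above the table at rest. The bar starts at the steel lever shaft (12 mm square), 50 mm from this point towards the press's -y; a red 25 mm ball ends it, centre 38 mm towards +y. It circles about lever_hinge at 150 mm radius.
- lever_hinge (a point): point on the lever's hinge axis, level with lever_grip along press y (95 mm from the press's mid plane), 140 mm above the table and 30 mm behind the press's origin. The axis is parallel to the press's y.
- lever (a joint): lever angle (rad): 0 at rest, leaning 0.45 back from upright; grows as the handle is pulled to the press's front; stop 1.15. 40 mm of ram per rad. A spring returns it (3 to 5 N at the handle, rising evenly). The pad meets the pendant at 0.35 to 0.65; then the pull rises 1.4 N per 10 mm of handle travel until the pad bottoms 37 mm on. Catch on: blocked at about 0.1.
- catch_tab (a point): end middle of the catch's red thumb tab, a plate 22 mm wide (press x), 6 mm thick, 55 mm long from axle to tip, at the front end of the head's top, 50 mm in front of the press's origin. The catch's axle is parallel to the press's x, on the press's mid plane, 184 mm above the table.
- catch (a joint): catch angle (rad): 0 to 0.15 when on: its red rear arm lies across the front of the lever shaft and the tab leans about 0.6 from upright to the press's +y. Grows as the tab is pushed over to -y; at the stop, 1.4, the tab leans 0.8 to -y and the arm is up, clear of the lever (free from about 1.1). Stays where it is left (1 to 2 N at the tab).
- pendant: round pendant, steel base 30 mm wide and 2 mm thick with a green glass dome with a flat top 16 mm wide, 7 mm high overall; origin under its centre. It is loose, in the anvil's nest, under the ram.
- anvil: brass anvil post 48 mm wide standing in the press's base below the ram; origin at its foot's centre. Its nest floor is 40 mm above the origin, with a rim 3 mm high around the pendant. It is set higher or lower from day to day: its top rim is 61 to 73 mm above the table.
- tray: white open parts tray, 110 x 80 x 22 mm, beside the press on its -y side; origin under its centre; loose bystander
- spare: a second pendant with a blue dome, 30 mm wide, 7 mm high, lying in the tray; bystander
- glue: white plastic glue bottle with red cap, 38 mm wide, 110 mm tall, origin under its centre; loose bystander
- beads: amber glass bead jar with white cap, 64 mm wide, 75 mm tall, origin under its centre; loose bystander
- pliers: small flat pliers with blue handles, 165 mm long, lying flat, jaws to their own +x; loose bystander
- dispenser: black desk tape dispenser with a blue roll, 160 x 62 x 96 mm, origin under its centre; loose bystander
- mug: white mug, 80 mm wide, 92 mm tall, origin under its centre; loose bystander

How it is judged:
On the way, in this order (a step that is already met when the one before it is completed fails the run):
1. the safety catch is flipped fully over (beyond 1.1 rad) while the lever is still at rest (value of joint catch above 1.1 rad and value of joint lever below 0.2 rad), for 0.2 s.
2. the lever is pulled until the pad presses on the pendant with 5 to 20 N (contact force between pendant and press between 5 and 20 N and value of joint catch above 1.1 rad), for 0.3 s.
At the end, for the whole second after the job is handed in: The catch is over (beyond 1.1 rad), the robot is touching and holding the lever (beyond 0.38 rad, at rest) and the pad presses the pendant with 5 to 20 N; the pendant still lies flat in the anvil's nest, within 5 mm of its centre (all of step 2 and contact force between any of the arm, the fingers and press above 1 N and value of joint lever above 0.38 rad and velocity of joint lever below 0.1 rad/s and horizontal distance between pendant and anvil below 0.005 m and angle between pendant's own z axis and vertical below 0.1 rad); the arm keeps its last pose, push and grip.
It fails at once if the pad is rammed hard against its stop: more than 30 N on the pendant (contact force between pendant and press above 30 N).
It fails at once if the lever is forced past the catch while it is on (value of joint lever above 0.25 rad and value of joint catch below 0.8 rad).
It fails at once if another loose thing on the table (tray, spare pendant, glue bottle, bead jar, pliers, tape dispenser, mug) is shifted by more than 30 mm (distance of any of tray, spare, glue, beads, pliers, dispenser, mug from where it was at the start of the episode above 0.03 m).
It also fails if it takes over 58 s, if anything falls off the work surface, if the arm or the gripper's body presses on something with over 40 N, if the wrist force passes 120 N, or if a joint passes its speed limit or range.

ROBOT

A 6-joint arm with a two-finger parallel gripper is mounted at the origin on the work surface. World frame = base frame: x ahead of the robot, y to its left, z up, the work surface at z = 0. Lengths are in m, angles in rad, forces in N, time in s.
With the tool pointing down it reaches from about 0.325 to 0.75 m from the base axis. Payload 7.6 kg.
Tool frame: the origin (TCP) lies between the finger pads; the fingertips stand 8 mm ahead of it and the grasp point (between the pads) lies 11 mm behind it; z points along the fingers, y is the direction in which the jaws open and shut (so a half turn about z gives the same grasp; the last joint's range is limited). The gripper opens to 85 mm and grips with 20 to 120 N. Pads are 22 mm wide; open, the fingers measure 114 mm over their backs; the gripper's body (76 mm by 85 mm) begins 54 mm behind the grasp point. The pads swing forward as they close: fully open they stand 13 mm farther back than shut.
Start: joints at [-1.379, 0.052, 1.401, -0, 1.689, -0.07], TCP at [0.136, -0.507, 0.239] pointing down, gripper open.
Joint ranges: [-2.9, 2.9], [-0.91, 2.17], [0.12, 2.37], [-1.06, 4.2], [0.26, 2.73], [-2.93, 2.93]. Speed limits (rad/s): [2.57, 2.57, 3.01, 3.14, 3.14, 3.14].

INTERFACE

Orientations are given as a unit quaternion [w, x, y, z].
In Python, from rig import ctrl gives the robot as it stands.
- The arm moves only by the tool jog_arm, never from a script. Its argument "deltas" is a list that holds one entry, the list of rows, each a list of 5 numbers: the shift along the tool's x, y, z in m, then the turn about the tool's z in degrees, then the closure, from 0 (fully open) to 1 (shut). In form: [[[x, y, z, spin, claw], ...]]. A call has 1 to 12 rows; each row is the pose to reach, as a shift and turn from the pose measured when the call began, along the tool's axes at that moment; what a row does not reach only later rows make up. A row lasts 1/12 s, in which the tool goes at most 41.7 mm and 7.16 degrees, less where a joint would pass 70% of its speed; a pose out of reach is approached as far as the arm can. A call with a gripper value outside its range is refused whole. The fingers move at their own pace and stop on an object; "force" is the grip in N (left out, the last holds). Time passes only in rows, so rows that repeat a pose let the fingers close. It gives the time, the measured TCP pose, the force and the opening at its end, in the units of the state.
- ctrl.state(): the state, without advancing time (a new reading comes with each control period).
- ctrl.grab_frame(name): name is "side" or "top" or "wrist"; returns a dict with "frame" (480x640x3 uint8, blue, green, red), "vertical_fov" (degrees; the focal length in pixels is half the picture's height over the tangent of half this angle, whatever the lens; pixels are square), "cx", "cy" (the principal point, pixels), "rvec" (rotation vector, rad) and "tvec" (3), from world to camera coordinates, as OpenCV has them; the wrist camera has in their place "T_tool_cam" (4x4, takes a point from camera to tool coordinates, whose origin is the TCP and whose axes are the flange's). Camera axes: x right, y down, z forward; pixel columns grow to the right and rows downward; lengths in m; the calibration is good to about 2 mm. The wrist camera is an equidistant fisheye: a pixel r from the principal point sees the ray r / f radians off the axis. A picture is of the moment at which its call begins: read the wrist's pose just before it. There is no depth.
- ctrl.finish_job(): hands the job in, once; it reports no verdict.
Trained networks look in the newest picture that a camera, given by its name, has taken for a name from the list of things; names that differ only in an ending like _2 or _b are one class to them, and where a whole thing is asked for, a point or a joint stands for the part that bears it (a point fixed in the world has none). Each returns a list of dicts, best first, with "conf" (0 to 1); they miss things now and then, are a little off and sometimes report something else, mostly with a low value. They report only what shows in the picture. A call takes as long as a camera call.
- ctrl.search_frame(thing, camera): "rect" ([left, top, right, bottom] in pixels, round what is visible of it).
- ctrl.outline_of(thing, camera): "mask" (480x640 bool, what is visible of it) and "rect" ([left, top, right, bottom] in pixels, round what is visible of it).
The state is a dict: "time_s": time; "joints": joint angles; "joint_velocities": joint speeds; "tau": joint torques, N m; "ee_pos": TCP position; "tool_rot": TCP orientation; "force": force on the tool from outside, world axes, zero at the start; "moment": the same for the moment, N m; "width": opening from 0.0 (shut) to 1.0 (fully open).
Only numpy, scipy, OpenCV 4.12 (cv2) and the standard library are available. Lean on these libraries where they do the work, as an engineer would, in place of code of your own. Each camera call takes 0.05 s, during which the arm holds its last target.

## Working session

There is one attempt and no reset: what is moved stays moved. The work goes in short steps, Python scripts to look and compute and a tool call to move; the robot and the scene stay as the last step left them, time stands still between calls to the robot, and variables do not carry over. Pictures are saved under pics/ and viewed, and the job is handed in when it is done.

Besides the shell and the picture viewer there is one more tool, called after "Emit:" by a JSON object that holds its "api" and its "payload". jog_arm: Moves the arm, as the interface text tells. Its arguments: {"type":"object","properties":{"deltas":{"type":"array","items":{"type":"array","items":{"type":"array","items":{"type":"number"}}}},"force":{"type":"number"}},"required":["deltas"]}

```bash
ls; mkdir -p pics; cat > h.py <<'E'
import numpy as np, cv2
from rig import ctrl
def cam(n):
    f=ctrl.grab_frame(n); return f
def proj(f,P):
    R,_=cv2.Rodrigues(np.array(f['rvec'],float)); fl=240/np.tan(np.radians(f['vertical_fov'])/2)
    p=(R@np.atleast_2d(P).T).T+np.array(f['tvec']).ravel()
    return np.c_[f['cx']+fl*p[:,0]/p[:,2], f['cy']+fl*p[:,1]/p[:,2]]
def ray(f,uv):
    R,_=cv2.Rodrigues(np.array(f['rvec'],float)); fl=240/np.tan(np.radians(f['vertical_fov'])/2)
    d=R.T@np.array([(uv[0]-f['cx'])/fl,(uv[1]-f['cy'])/fl,1]); o=-R.T@np.array(f['tvec']).ravel()
    return o,d/np.linalg.norm(d)
def atz(f,uv,z):
    o,d=ray(f,uv); return o+d*(z-o[2])/d[2]
E
python3 - <<'E'
from h import *
print(ctrl.state())
for n in ['side','top','wrist']:
    f=cam(n); cv2.imwrite(f'pics/{n}0.png',f['frame']); print({k:v for k,v in f.items() if k!='frame'})
    for t in ['press','ram_foot','lever_grip','lever','catch_tab','catch','anvil','pendant','tray','glue','beads','pliers','dispenser','mug']:
        r=ctrl.search_frame(t,n); print(n,t,[(np.round(x['rect']),round(x['conf'],2)) for x in r[:2]])
E
```

```text
pics
{'time_s': 0.0, 'joints': array([-1.37928443e+00,  5.28136177e-02,  1.40174436e+00,  2.58683613e-05,
        1.68858581e+00, -7.03229247e-02]), 'joint_velocities': array([ 3.77886045e-05,  1.86508754e-03, -3.48753094e-04, -8.24722563e-04,
        1.91987197e-04,  1.06638477e-03]), 'tau': array([ 1.78070204e-03, -3.81673479e+01, -3.60181618e+01,  6.60987143e-05,
        6.32693816e-03,  9.28153213e-06]), 'ee_pos': array([ 0.13585987, -0.50681581,  0.23847461]), 'tool_rot': array([-7.74923989e-04,  9.91442054e-01,  1.30545214e-01, -3.41443221e-05]), 'force': array([-0.31199901, -0.74663273, -0.89817066]), 'moment': array([-0.01883775,  0.03541438,  0.03368231]), 'width': 1.0014641355067728}
{'vertical_fov': 48.13230117889015, 'cx': 330.47112493961953, 'cy': 242.58696122093826, 'rvec': array([ 0.34659457, -2.59433863,  1.47283073]), 'tvec': array([0.52517849, 0.26024387, 1.35976947])}
side press [(array([284., 223., 392., 341.]), 0.68), (array([319., 250., 369., 267.]), 0.45)]
side ram_foot []
side lever_grip [(array([237., 404., 269., 478.]), 0.65), (array([284., 222., 336., 285.]
[... 1594 characters left out ...]
tical_fov': 65.70646984690485, 'cx': 319.8463473729753, 'cy': 246.7032696342167, 'T_tool_cam': array([[-1.92931753e-04, -9.65260264e-01, -2.61290233e-01,
         6.50514837e-02],
       [ 9.99999652e-01, -3.98219344e-04,  7.32723994e-04,
        -1.13545301e-03],
       [-8.11320181e-04, -2.61290001e-01,  9.65260005e-01,
        -1.34496551e-01],
       [ 0.00000000e+00,  0.00000000e+00,  0.00000000e+00,
         1.00000000e+00]])}
wrist press []
wrist ram_foot []
wrist lever_grip []
wrist lever []
wrist catch_tab []
wrist catch []
wrist anvil []
wrist pendant []
wrist tray []
wrist glue []
wrist beads []
wrist pliers []
wrist dispenser []
wrist mug [(array([363.,   0., 454.,  50.]), 0.95)]
```

```bash
python3 - <<'E'
import cv2
a=cv2.imread('pics/side0.png')[180:380,180:460]; cv2.imwrite('pics/side0z.png',cv2.resize(a,None,fx=2.8,fy=2.8,interpolation=2))
a=cv2.imread('pics/top0.png')[180:330,230:410]; cv2.imwrite('pics/top0z.png',cv2.resize(a,None,fx=4,fy=4,interpolation=2))
E
```

```text
(no output)
```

View pics/top0.png

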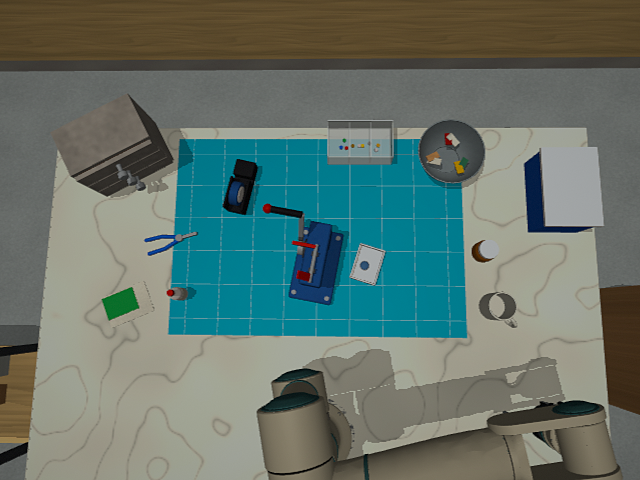

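View pics/side0.png

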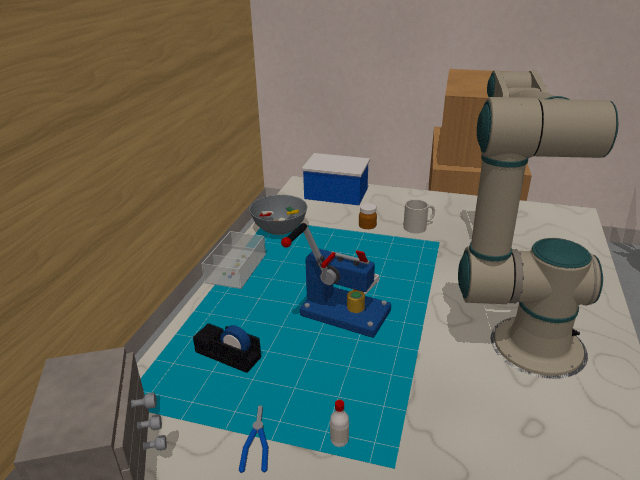

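```bash
true
```

```text
(no output)
```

View pics/top0z.png

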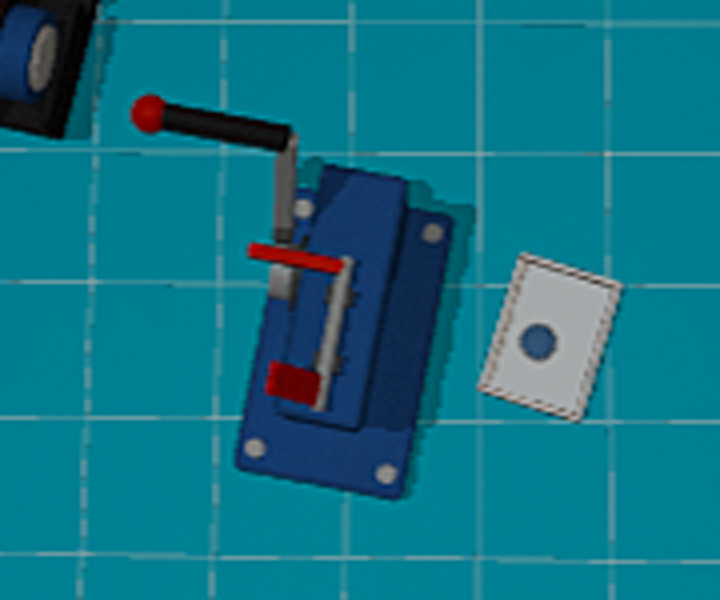

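View pics/side0z.png

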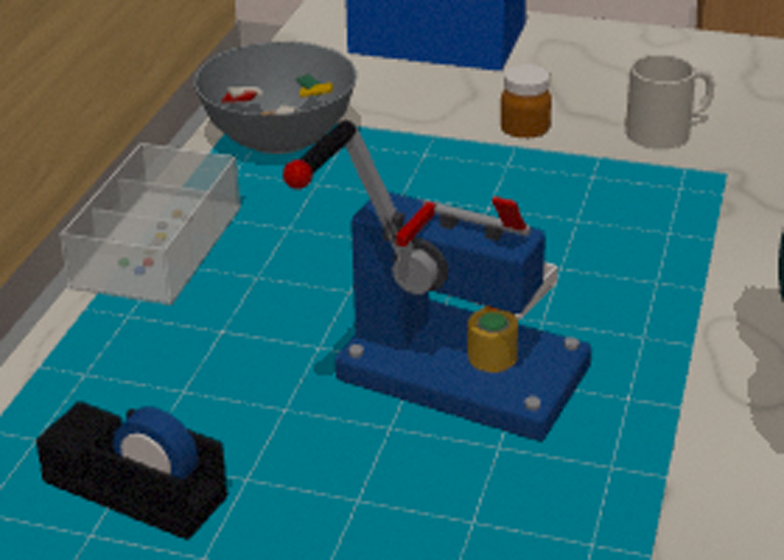

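```bash
cat > fit.py <<'E'
from h import *
from scipy.optimize import least_squares
T=cam('top');S=cam('side')
ob=[(T,(-.11,.065,.03),(289.5,297)),(T,(-.11,-.065,.03),(330.5,304.5)),(T,(.11,-.065,.03),(343,233.75)),
(T,(.03-.15*np.sin(-.45)*-1*-1,.133,.275),(267,208.25)),
(S,(.03+.15*np.sin(.45),.133,.275),(286.4,242.1)),(S,(-.11,.065,.03),(374.6,332)),(S,(-.11,-.065,.03),(391.4,305)),(S,(.11,.065,.03),(300.7,310.4))]
ob[3]=(T,ob[4][1],ob[3][2])
def W(p,q):
    c,s=np.cos(p[2]),np.sin(p[2]); return np.array([p[0]+c*q[0]-s*q[1],p[1]+s*q[0]+c*q[1],q[2]])
def res(p): return np.concatenate([proj(f,W(p,q))[0]-uv for f,q,uv in ob])
if __name__=='__main__':
    r=least_squares(res,[.55,0,0],loss='soft_l1'); print(r.x,np.degrees(r.x[2]),np.round(r.fun.reshape(-1,2),1))
    p=r.x; np.save('p.npy',p)
    a=.6
    for n,q in dict(grip=(.03+.15*np.sin(.45),.095,.275),shaft=(.03+.15*np.sin(.45),.045,.275),tab=(-.05,.055*np.sin(a),.184+.055*np.cos(a)),axle=(-.05,0,.184),foot=(-.03,0,.103)).items():
        w=W(p,q); print(n,w.round(4),proj(T,w).round(1),proj(S,w).round(1))
    for n,f in (('top',T),('side',S)):
        print(n)
        for t in ['lever_grip','catch_tab']:
            for x in ctrl.search_frame(t,n)[:2]: print(t,x)
E
python3 fit.py
```

```text
[ 0.50171481  0.0016435  -0.17621901] -10.096605472895966 [[-2.2  0.1]
 [-0.4  0.7]
 [ 0.3 -0.4]
 [-0.2  0.5]
 [-0.   0.6]
 [-0.1 -1.6]
 [ 0.6 -2.7]
 [-2.2 -2.5]]
grip [0.6121 0.0785 0.275 ] [[281.5 211.4]] [[294.2 235.4]]
shaft [0.6034 0.0292 0.275 ] [[301.  214.9]] [[303.9 226.3]]
tab [0.4579 0.041  0.2294] [[296.7 274.2]] [[359.7 252.2]]
axle [0.4525 0.0104 0.184 ] [[309.6 277.6]] [[364.  261.6]]
foot [0.4722 0.0069 0.103 ] [[312.5 272.8]] [[356.2 285.8]]
top
lever_grip {'rect': [262.1, 206.0, 304.0, 256.1], 'conf': 0.6}
catch_tab {'rect': [290.0, 242.1, 316.1, 284.5], 'conf': 0.61}
catch_tab {'rect': [351.0, 241.6, 383.5, 284.7], 'conf': 0.42}
side
lever_grip {'rect': [285.3, 224.0, 334.6, 283.1], 'conf': 0.56}
catch_tab {'rect': [319.5, 250.9, 369.0, 269.4], 'conf': 0.65}
```

Emit:
{"api": "jog_arm", "payload": {"deltas": [[[0.1,-0.02,-0.08,7,1],[0.3215,-0.18,-0.111,25,1],[0.3215,-0.18,-0.111,25,1],[0.3215,-0.18,-0.111,25,1],[0.3215,-0.18,-0.111,25,1],[0.3215,-0.18,-0.111,25,1],[0.3215,-0.18,-0.111,25,1],[0.3215,-0.18,-0.111,25,1],[0.3215,-0.18,-0.111,25,1],[0.3215,-0.18,-0.111,25,1],[0.3215,-0.18,-0.111,25,1],[0.3215,-0.18,-0.111,25,1]]]}}

```text
time_s: 3.55
ee_pos: [0.4004, -0.2494, 0.3505]
tool_rot: [0.0, 0.996, -0.086, 0.0]
force: [-0.9, -0.4, -0.0]
width: -0.002
```

Emit:
{"api": "jog_arm", "payload": {"deltas": [[[0.007,-0.335,0,0,1],[0.007,-0.335,0,0,1],[0.007,-0.335,0,0,1],[0.007,-0.335,0,0,1],[0.007,-0.335,0,0,1],[0.007,-0.335,0,0,1],[0.007,-0.335,0,0,1],[0.007,-0.335,0,0,1],[0.007,-0.335,0,0,1],[0.007,-0.335,0.05,0,1],[0.007,-0.335,0.05,0,1]]]}}

```text
time_s: 4.47
ee_pos: [0.4632, 0.0787, 0.2942]
tool_rot: [0.001, 0.996, -0.086, -0.004]
force: [-0.4, -0.6, -2.5]
width: -0.004
```

```bash
cat >> h.py <<'E'
from scipy.spatial.transform import Rotation
def look(tag,names=('wrist','side')):
    s=ctrl.state()
    for n in names:
        f=ctrl.grab_frame(n); im=f['frame']
        if n=='side': im=cv2.resize(im[160:360,240:440],None,fx=3,fy=3,interpolation=2)
        cv2.imwrite(f'pics/{n}{tag}.png',im)
    return s,f
def wproj(f,s,P):
    R=Rotation.from_quat(np.r_[s['tool_rot'][1:],s['tool_rot'][0]]).as_matrix()
    t=R.T@(np.asarray(P)-s['ee_pos']); M=f['T_tool_cam']; c=M[:3,:3].T@(t-M[:3,3])
    fl=240/np.tan(np.radians(f['vertical_fov'])/2); th=np.arctan2(np.hypot(c[0],c[1]),c[2]); a=np.arctan2(c[1],c[0])
    return f['cx']+fl*th*np.cos(a),f['cy']+fl*th*np.sin(a)
E
python3 - <<'E'
from h import *
from fit import W
s,f=look('1',('side','wrist')); p=np.load('p.npy'); print(s['ee_pos'],s['force'])
for n,q in dict(tip=(-.05,.031,.229),axle=(-.05,0,.184),grip=(.095,.095,.275),ball=(.095,.133,.275),headFL=(-.07,.03,.171),headFR=(-.07,-.03,.171),baseFL=(-.11,.065,.03)).items(): print(n,np.round(wproj(f,s,W(p,q)),1))
E
```

```text
[0.4637594  0.07819177 0.29786531] [-0.06196443 -0.13382114  0.26230912]
tip [385.5 261. ]
axle [417.4 241.5]
grip [261.3 -27.4]
ball [179.2 -17.8]
headFL [372.1 263. ]
headFR [448.2 262.6]
baseFL [322.7 258.3]
```

View pics/wrist1.png

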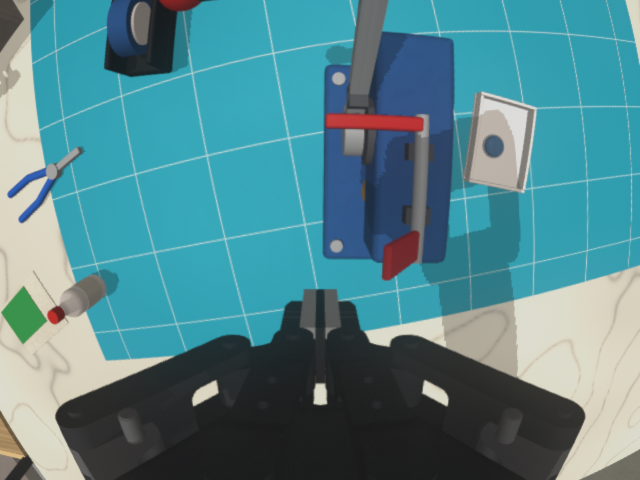

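View pics/side1.png

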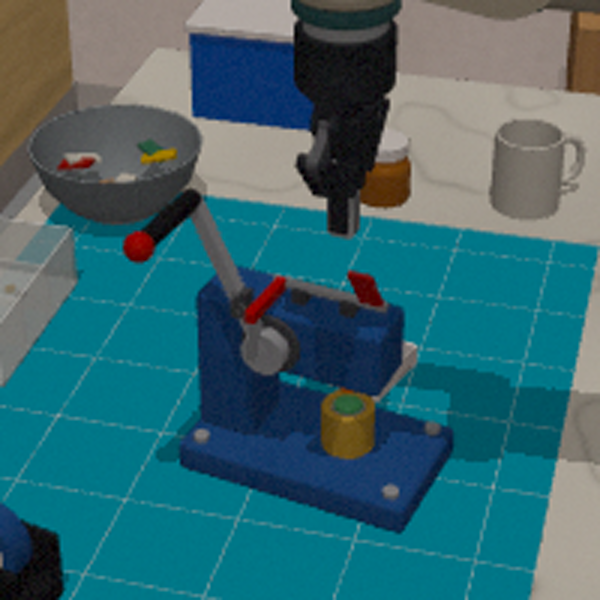

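Emit:
{"api": "jog_arm", "payload": {"deltas": [[[0,0,0.04,0,1],[0,0,0.08,0,1],[0,0,0.091,0,1],[0,0,0.091,0,1],[0,0.015,0.091,0,1],[0,0.025,0.091,0,1],[0,0.035,0.091,0,1],[0,0.045,0.091,0,1],[0,0.052,0.091,0,1],[0,0.058,0.091,0,1],[0,0.062,0.091,0,1],[0,0.062,0.091,0,1]]]}}

```text
time_s: 5.67
ee_pos: [0.4543, 0.0164, 0.2109]
tool_rot: [0.0, 0.996, -0.087, 0.001]
force: [0.3, -0.1, -0.5]
width: 0.002
```

```bash
python3 - <<'E'
from h import *
s,f=look('2'); print(s['ee_pos'],s['force'])
E
```

```text
[0.45432301 0.01642099 0.21090067] [ 0.25806927 -0.10349053 -0.47200421]
```

View pics/side2.png

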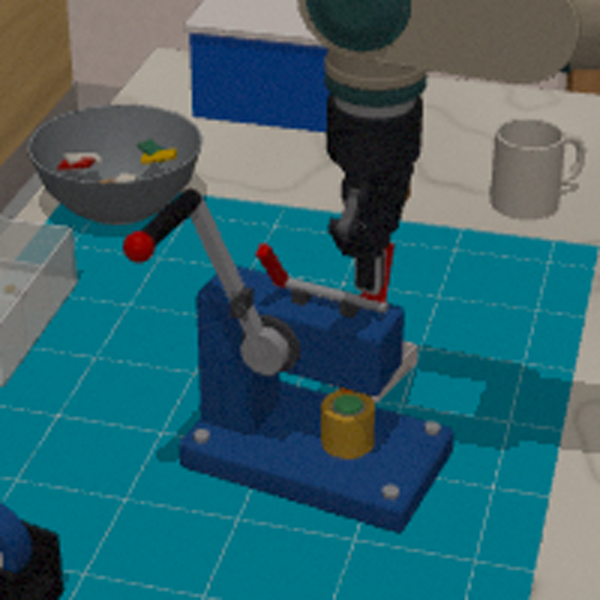

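View pics/wrist2.png

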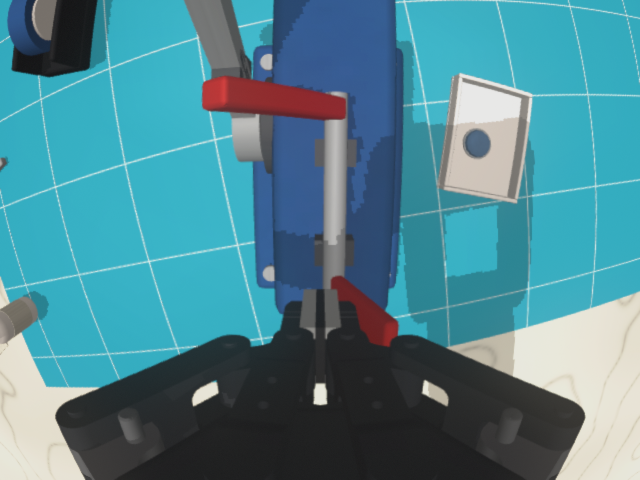

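Emit:
{"api": "jog_arm", "payload": {"deltas": [[[0,0.006,0,0,1],[0,0.012,0,0,1],[0,0.017,0,0,1],[0,0.02,0,0,1],[0,0.02,0,0,1]]]}}

```text
time_s: 6.18
ee_pos: [0.4511, -0.0003, 0.2113]
tool_rot: [-0.003, 0.996, -0.086, 0.001]
force: [1.7, 16.0, 3.1]
width: -0.002
```

```bash
python3 - <<'E'
from h import *
s,f=look('3'); print(s['ee_pos'],s['force'])
E
```

```text
[ 4.51103929e-01 -2.89529351e-04  2.11271093e-01] [ 1.65241575 16.01591866  3.06957093]
```

View pics/side3.png

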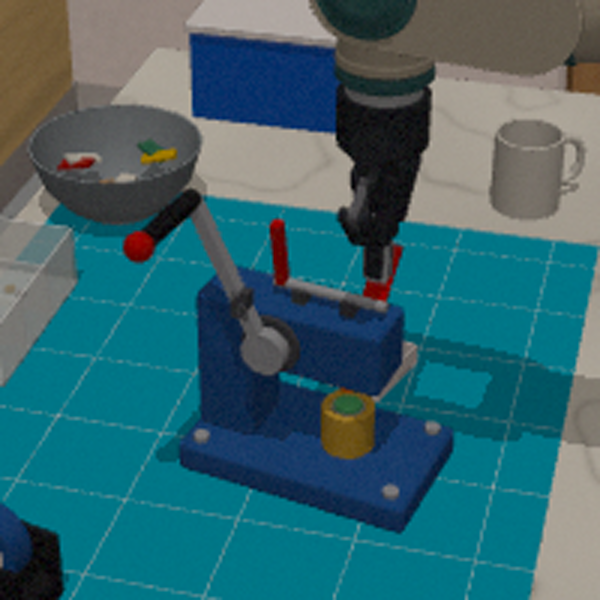

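View pics/wrist3.png

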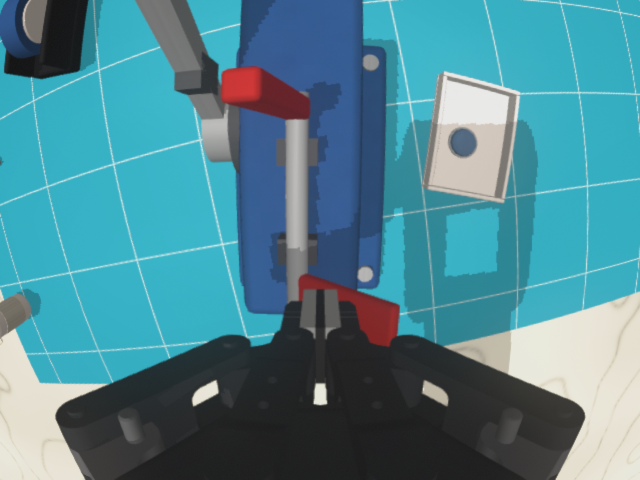

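```bash
python3 - <<'E'
from h import *
from fit import W,S
s=ctrl.state(); print(s['time_s'],s['force']); f=ctrl.grab_frame('wrist'); p=np.load('p.npy')
for a in (.8,1.0,1.1,1.2,1.3,1.4):
    l=a-.6
    for x in (-.061,-.039):
        q=W(p,(x,-.055*np.sin(l),.184+.055*np.cos(l))); uv=proj(S,q)[0]
        print(a,x,((uv-[240,160])*3).round(), np.round(wproj(f,s,q)))
E
python3 -c "
import cv2
a=cv2.imread('pics/side3.png')[200:330,220:440];cv2.imwrite('pics/s3z.png',cv2.resize(a,None,fx=3.6,fy=3.6,interpolation=2))"
```

```text
6.3833 [ 2.00727035 15.22965233  3.354297  ]
0.8 -0.061 [391. 247.] [322. 377.]
0.8 -0.039 [367. 241.] [322. 321.]
1.0 -0.061 [396. 244.] [351. 372.]
1.0 -0.039 [371. 239.] [354. 317.]
1.1 -0.061 [398. 244.] [364. 368.]
1.1 -0.039 [373. 238.] [368. 314.]
1.2 -0.061 [400. 244.] [376. 363.]
1.2 -0.039 [375. 239.] [380. 310.]
1.3 -0.061 [401. 245.] [386. 358.]
1.3 -0.039 [377. 240.] [391. 306.]
1.4 -0.061 [403. 247.] [395. 353.]
1.4 -0.039 [379. 241.] [400. 302.]
```

View pics/s3z.png

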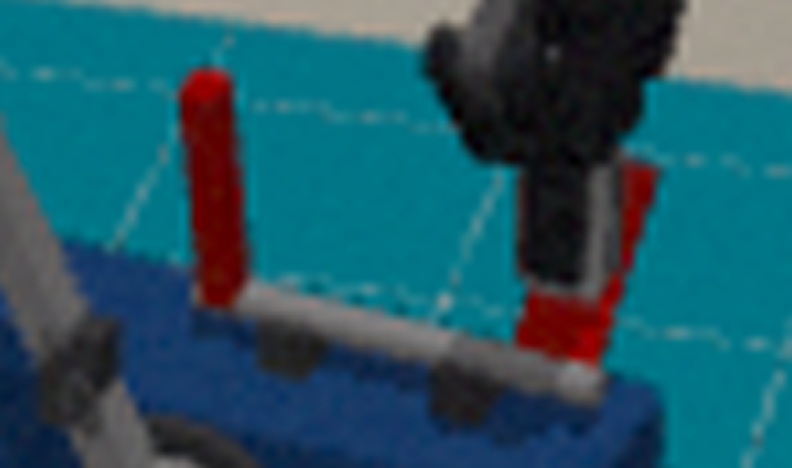

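Emit:
{"api": "jog_arm", "payload": {"deltas": [[[0,-0.02,0,0,1],[0,-0.03,-0.03,0,1],[0,-0.03,-0.07,0,1],[0,-0.03,-0.11,0,1],[0,-0.03,-0.135,0,1],[0,-0.03,-0.135,0,1],[0.04,-0.05,-0.135,0,1],[0.08,-0.07,-0.135,0,1],[0.12,-0.09,-0.135,0,1],[0.16,-0.106,-0.135,0,1],[0.186,-0.106,-0.135,0,1],[0.186,-0.106,-0.135,0,1]]]}}

```text
time_s: 7.43
ee_pos: [0.6573, 0.0709, 0.3367]
tool_rot: [-0.001, 0.996, -0.086, -0.005]
force: [-0.2, -0.2, -4.1]
width: -0.001
```

```bash
python3 - <<'E'
from h import *
from fit import W
s,f=look('4',('side','wrist')); p=np.load('p.npy'); print(s['ee_pos'],s['force'],s['time_s'])
d=s['ee_pos']-[p[0],p[1],0]; c,q=np.cos(p[2]),np.sin(p[2]); print(c*d[0]+q*d[1],-q*d[0]+c*d[1])
f=ctrl.grab_frame('top'); cv2.imwrite('pics/top4.png',cv2.resize(f['frame'][180:330,230:410],None,fx=4,fy=4))
E
```

```text
[0.65321159 0.0709576  0.34235236] [-1.34977672  0.13301161  0.8511542 ] 7.5333
0.13699929211544695 0.09479932582026501
```

View pics/side4.png

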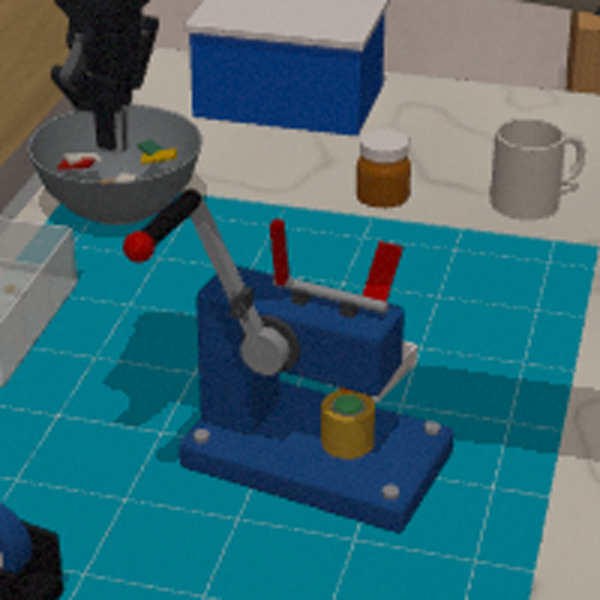

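View pics/wrist4.png

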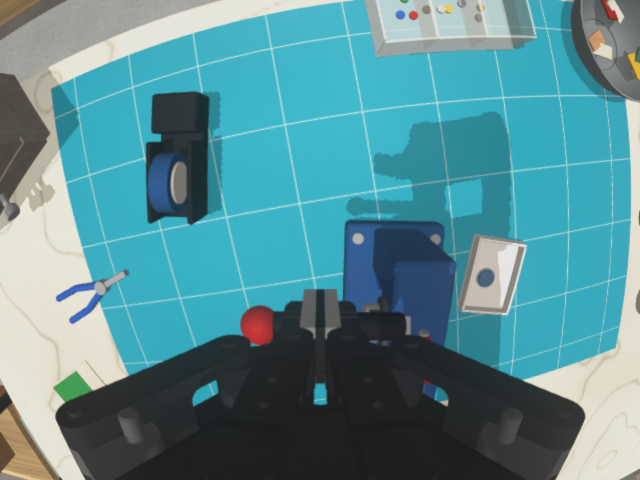

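Emit:
{"api": "jog_arm", "payload": {"deltas": [[[0.003,0,0.03,0,1],[0.003,0,0.06,0,1],[0.003,0,0.085,0,1],[0.003,0,0.088,0,1],[0.003,0,0.088,0,1],[-0.007,0,0.088,0,1],[-0.015,0,0.088,0,1],[-0.015,0,0.088,0,1]]]}}

```text
time_s: 8.35
ee_pos: [0.6364, 0.0746, 0.2657]
tool_rot: [-0.003, 0.996, -0.086, 0.005]
force: [-0.5, 0.5, 0.1]
width: 0.003
```

```bash
cat > st.py <<'E'
from h import *
import sys
s=ctrl.state() if len(sys.argv)<2 else look(sys.argv[1])[0]; p=np.load('p.npy'); print(s['time_s'],s['ee_pos'].round(4),s['force'].round(2))
d=s['ee_pos']-[p[0],p[1],0]; c,q=np.cos(p[2]),np.sin(p[2]); F=s['force']
print('press xy',(c*d[0]+q*d[1]).round(4),(-q*d[0]+c*d[1]).round(4),'F press x',(c*F[0]+q*F[1]).round(2),'y',(-q*F[0]+c*F[1]).round(2))
E
python3 st.py 5
```

```text
8.35 [0.6364 0.0746 0.2657] [-0.51  0.53  0.08]
press xy 0.1199 0.0955 F press x -0.59 y 0.44
```

View pics/side5.png

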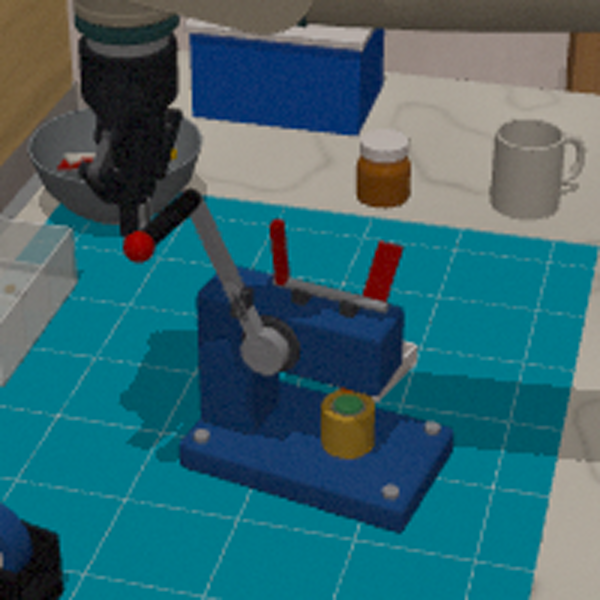

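```bash
python3 - <<'E'
from h import *
from fit import W
S=ctrl.grab_frame('side'); p=np.load('p.npy'); im=S['frame']
base=cv2.resize(im[270:320,330:380],None,fx=8,fy=8,interpolation=cv2.INTER_CUBIC)
t=np.linspace(0,2*np.pi,60); out=[]
for z in (.061,.067,.073):
    b=base.copy(); P=np.array([W(p,(-.03+.024*np.cos(a),.024*np.sin(a),z)) for a in t]); uv=(proj(S,P)-[330,270]+.5)*8
    cv2.polylines(b,[uv.astype(int)],True,(255,255,255),1); out.append(b)
out.append(base)
cv2.imwrite('pics/anv.png',np.vstack([np.hstack(out[:2]),np.hstack(out[2:])])[:,:])
E
python3 -c "
import cv2;a=cv2.imread('pics/anv.png');cv2.imwrite('pics/anv.png',cv2.resize(a,(600,600)))"
```

```text
(no output)
```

View pics/anv.png

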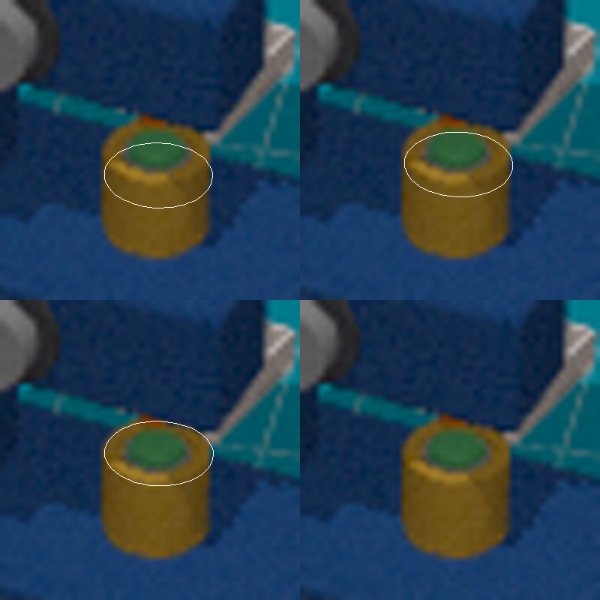

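Emit:
{"api": "jog_arm", "payload": {"deltas": [[[-0.004,0,0.005,0,1],[-0.01,0,0.008,0,1],[-0.015,0,0.008,0,1],[-0.02,0,0.008,0,1],[-0.025,0,0.008,0,1],[-0.03,0,0.008,0,1],[-0.03,0,0.008,0,1],[-0.03,0,0.008,0,1]]]}}

```text
time_s: 9.27
ee_pos: [0.6078, 0.0795, 0.2548]
tool_rot: [-0.003, 0.996, -0.086, 0.004]
force: [2.9, -0.1, 3.9]
width: -0.003
```

```bash
python3 st.py; python3 st.py 6;python3 st.py
```

```text
9.2667 [0.6078 0.0795 0.2548] [ 2.87 -0.13  3.91]
press xy 0.0908 0.0953 F press x 2.85 y 0.38
9.2667 [0.6078 0.0795 0.2548] [ 2.87 -0.13  3.91]
press xy 0.0908 0.0953 F press x 2.85 y 0.38
9.3667 [0.608  0.0794 0.2544] [ 3.75 -0.14  5.1 ]
press xy 0.091 0.0952 F press x 3.71 y 0.52
```

View pics/side6.png

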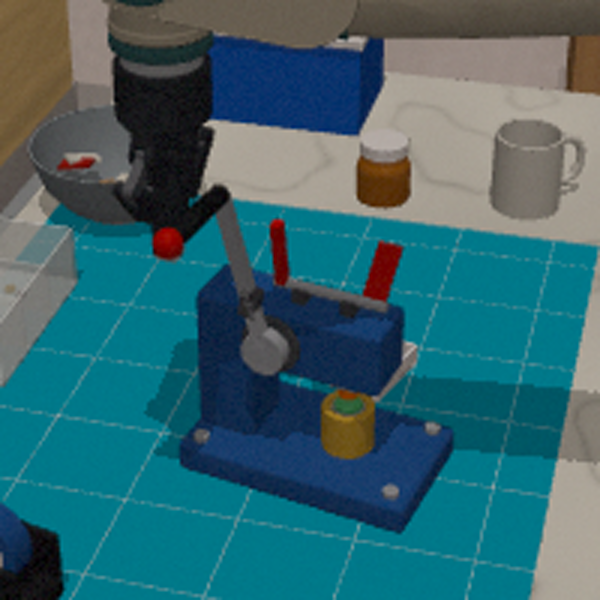

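View pics/wrist6.png

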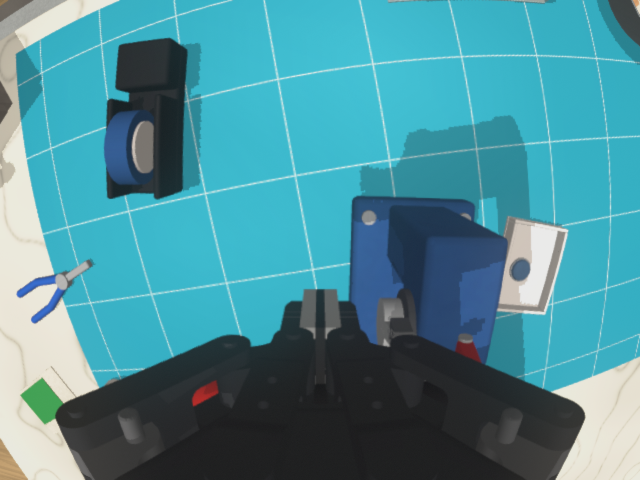

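```bash
cat > lev.py <<'E'
from h import *
from fit import W
from scipy.optimize import minimize_scalar
import sys
p=np.load('p.npy')
Fs=[]; 
for i in range(3):
    f=ctrl.grab_frame('side'); s=ctrl.state(); Fs.append(s['force'])
im=f['frame']; hsv=cv2.cvtColor(im,cv2.COLOR_BGR2HSV)
m=(((hsv[...,0]<8)|(hsv[...,0]>172))&(hsv[...,1]>150)&(hsv[...,2]>70)).astype(np.uint8)
n,l,st,c=cv2.connectedComponentsWithStats(m)
ball=lambda th: proj(f,W(p,(.03-.15*np.sin(th-.45),.133,.14+.15*np.cos(th-.45))))[0]
best=None
for i in range(1,n):
    if st[i,4]<25: continue
    r=minimize_scalar(lambda th: np.sum((ball(th)-c[i])**2),bounds=(-.1,1.15),method='bounded')
    if best is None or r.fun<best[0]: best=(r.fun,r.x,c[i],st[i,4])
F=np.mean(Fs,0); cc,q=np.cos(p[2]),np.sin(p[2]); d=s['ee_pos']-[p[0],p[1],0]
print('t',s['time_s'],'lever',round(best[1],3),'res2',round(best[0],2),best[2].round(1),best[3],'F',F.round(2),'Fx',(cc*F[0]+q*F[1]).round(2),'px',(cc*d[0]+q*d[1]).round(4),'z',s['ee_pos'][2].round(4))
cv2.imwrite(f'pics/l{sys.argv[1]}.png',cv2.resize(im[200:325,285:400],None,fx=5,fy=5,interpolation=cv2.INTER_CUBIC))
E
python3 lev.py a
```

```text
t 9.6167 lever 0.18 res2 1.11 [295.6 240.5] 86 F [ 3.6  -0.78  3.67] Fx 3.68 px 0.0908 z 0.2535
```

Emit:
{"api": "jog_arm", "payload": {"deltas": [[[-0.005,0,0,0,1],[-0.01,0,0,0,1],[-0.015,0,0,0,1],[-0.02,0,0,0,1],[-0.022,0,0,0,1],[-0.022,0,0,0,1]]]}}

```text
time_s: 10.12
ee_pos: [0.5855, 0.0833, 0.2534]
tool_rot: [-0.003, 0.996, -0.086, 0.003]
force: [2.3, 0.8, 0.4]
width: 0.002
```

```bash
python3 lev.py b
```

```text
t 10.3667 lever 0.334 res2 0.93 [304.3 241.1] 85 F [2.75 0.96 0.7 ] Fx 2.54 px 0.0688 z 0.2533
```

View pics/lb.png

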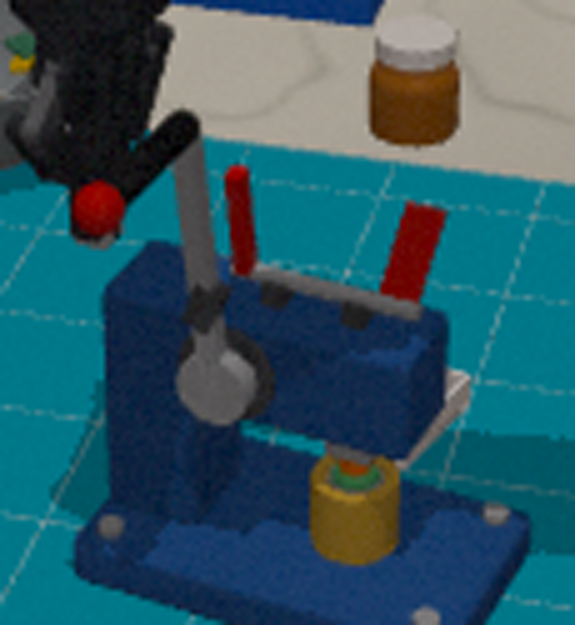

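Emit:
{"api": "jog_arm", "payload": {"deltas": [[[-0.003,0,0,0,1],[-0.006,0,0,0,1],[-0.008,0,0,0,1],[-0.008,0,0,0,1]]]}}

```text
time_s: 10.7
ee_pos: [0.5781, 0.0845, 0.2535]
tool_rot: [-0.003, 0.996, -0.086, 0.003]
force: [3.7, -0.9, 1.6]
width: -0.004
```

```bash
python3 lev.py c
```

```text
t 10.95 lever 0.386 res2 0.81 [307.3 241.6] 84 F [ 3.75 -1.13  1.41] Fx 3.89 px 0.0609 z 0.2534
```

Emit:
{"api": "jog_arm", "payload": {"deltas": [[[-0.003,0,0,0,1],[-0.006,0,0,0,1],[-0.008,0,0,0,1],[-0.008,0,0,0,1]]]}}

```text
time_s: 11.28
ee_pos: [0.5703, 0.0859, 0.2536]
tool_rot: [-0.003, 0.996, -0.086, 0.003]
force: [4.9, -2.1, 2.8]
width: 0.001
```

```bash
python3 lev.py d
```

```text
t 11.5333 lever 0.439 res2 0.65 [310.4 242.3] 85 F [ 5.07 -1.75  3.04] Fx 5.3 px 0.053 z 0.2535
```

View pics/ld.png

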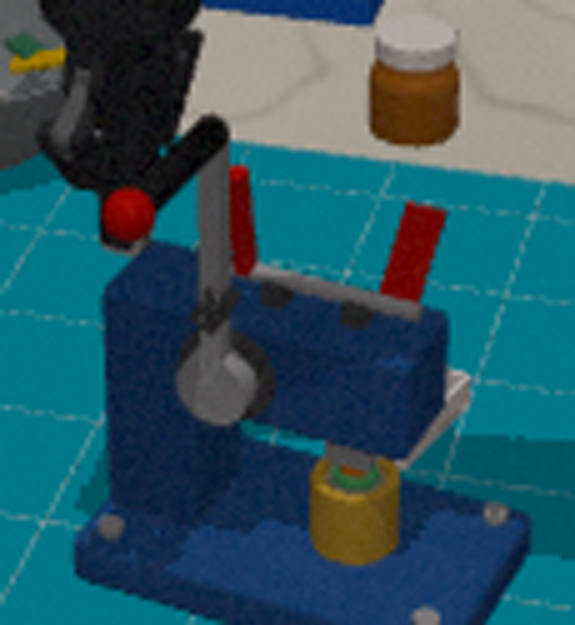

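Emit:
{"api": "jog_arm", "payload": {"deltas": [[[-0.002,0,0,0,1],[-0.004,0,0,0,1],[-0.005,0,0,0,1],[-0.005,0,0,0,1],[-0.005,0,0,0,1],[-0.005,0,0,0,1]]]}}

```text
time_s: 12.03
ee_pos: [0.5658, 0.0867, 0.2536]
tool_rot: [-0.003, 0.996, -0.086, 0.003]
force: [5.9, -0.8, 1.6]
width: -0.001
```

```bash
python3 lev.py e; python3 lev.py e2
```

```text
t 12.2833 lever 0.469 res2 0.8 [312.2 242.7] 86 F [ 5.51 -1.46  2.05] Fx 5.68 px 0.0482 z 0.2536
t 12.5333 lever 0.469 res2 0.8 [312.2 242.7] 86 F [ 5.97 -1.24  2.08] Fx 6.1 px 0.0482 z 0.2536
```

View pics/le.png

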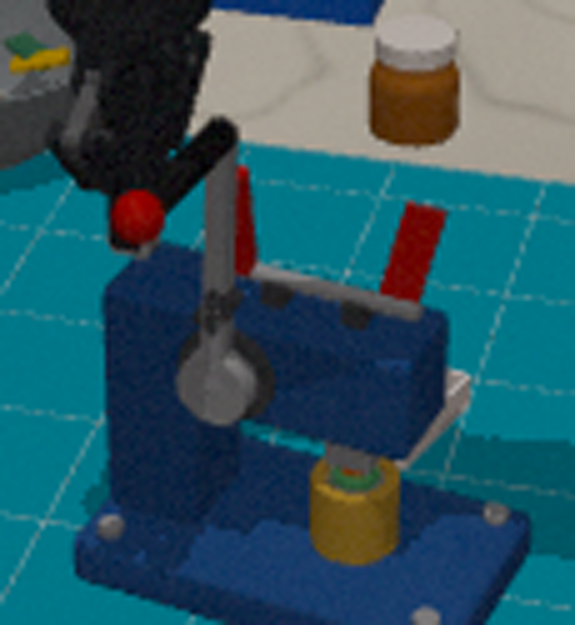

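Emit:
{"api": "jog_arm", "payload": {"deltas": [[[-0.002,0,0,0,1],[-0.003,0,0,0,1],[-0.003,0,0,0,1],[-0.003,0,0,0,1],[-0.003,0,0,0,1],[-0.003,0,0,0,1],[-0.003,0,0,0,1],[-0.003,0,0,0,1]]]}}

```text
time_s: 13.2
ee_pos: [0.563, 0.0871, 0.2535]
tool_rot: [-0.003, 0.996, -0.086, 0.004]
force: [5.7, -1.2, 1.4]
width: 0.002
```

```bash
python3 lev.py f; python3 lev.py f2; python3 - <<'E'
from h import *
a=cv2.imread('pics/side0.png');f=ctrl.grab_frame('side')['frame']
o=[cv2.resize(x[265:320,325:385],None,fx=6,fy=6,interpolation=cv2.INTER_CUBIC) for x in (a,f)]
cv2.imwrite('pics/pad.png',np.hstack(o))
E
```

```text
t 13.45 lever 0.487 res2 0.57 [313.2 243.1] 87 F [ 5.85 -1.42  1.96] Fx 6.0 px 0.0454 z 0.2536
t 13.7 lever 0.487 res2 0.57 [313.2 243.1] 87 F [ 5.8  -1.31  1.34] Fx 5.94 px 0.0454 z 0.2535
```

View pics/pad.png

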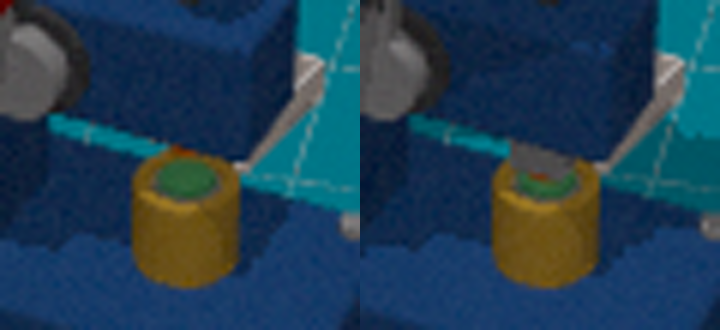

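```bash
python3 -c "
from rig import ctrl
print(ctrl.state()['force']); print(ctrl.finish_job())"
```

```text
[ 5.93517746 -1.85321833  1.55435337]
the job is handed in; nothing more can be done
None
```

I flipped the catch fully over, pulled the lever forward from behind the handle with the shut fingers, and handed the job in at about 13.7 s while still holding it there. I could not read the pad's force on the pendant directly, so that part is worked out from the camera and the wrist force.

- **Catch:** it was pushed until it hit its stop, with a steady 15–16 N reading. The tab's position in the wrist picture fits about 1.4 rad, and the later side views show it stayed over.
- **Lever:** the red ball's position in the side camera gives 0.487 rad, the same in two successive readings.
- **Pull at the handle:** about 6 N and steady. It read about 2.5 N at 0.33 rad and rose about 1.4 N per 8 mm after that, so the pad met the pendant near 0.35 rad. The last 3 mm brought no clear rise, but readings scatter by about 0.5 N.
- **Pad squeeze:** the anvil rim fitted at about 73 mm, which means roughly 4–5.5 mm of squeeze, or about 8–11 N on the pendant. The side view still shows some orange pad between the ram and the dome, so it is not bottomed.
- **Pendant and bystanders:** the pendant looked flat and centred in the nest. I saw nothing else disturbed in the pictures, though I did not measure the other items again.

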